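# Load a blank into the engraver past its spring chip flap

## Task

Load the plain wooden block, lying flat and lengthwise, into the small engraving machine: with the block in hand press the orange spring flap down by its lip, keep it held down while you slide the block in over it between the guides, and push the block on until it bears firmly against the end stop. The stop is only finger-tight, so feel for it and do not shift it or force the machine; then draw back so that the flap swings fully shut behind the block. Leave the other things on the bench where they are.

Things in the scene. Friction and masses are not known exactly. Their poses are not given: they have to be found in the camera images.
- machine: white bench-top engraving machine, fixed. Origin on the table under the middle of the mouth's sill; x = feed direction (into the machine), y to the left looking in, z up. The flat bed (top at z = 50 mm) starts at x = 0; cabin from x = 85 mm, 280 mm wide, top at z = 170 mm. Over 40 N of contact in all on the machine with its flap, guides and stop is forcing it
- mouth (a point): middle of the mouth's sill, at bed level (50 mm above the table), axes as the machine's. The mouth is 94 mm wide and 56 mm high; it opens a snout 106 mm wide and 85 mm deep whose roof lies 56 to 62 mm above the bed. With the block home its rear end is 4 to 20 mm inside the mouth, so the last push is given from behind with leaning, shut fingertips
- guides (a point): start of the straight guides, on the bed, 25 mm in from the mouth, axes as the machine's; steel fence face at y = +27 mm, rail face at y = -31 mm (58 mm channel), both straight on inward. Towards the mouth both flare out by about 9 mm. Lips over both hold the block down: 30.5 mm above the bed, reaching 6 mm over the channel each side, with upturned ends
- roller_tip (a point): tip of a white sprung roller, 24 mm in diameter, in the rail 105 mm in from the mouth, 15 mm above the bed; it pokes 6 mm out of the rail and presses the block to the fence with about 3 N, so from there on the block drags with about 2 to 7 N before it meets the stop
- stop_slot (a point): point on the bed slot, on the machine's x axis 134 mm in from the mouth, 14 mm above the bed: the nearest that the steel end stop's face (40 mm wide, 24 mm high) can stand. The last job left it 0 to 16 mm farther in; just where is not measured, so feel for it. Finger-tight: it slips inward when pushed with over about 16 N. A firm seat is 6 to 12 N on it, on top of the drag
- flap (a joint): angle of the orange chip flap in rad: 0 = shut (upright, closing the mouth), 1.57 = folded flat outward, inner face then 1 mm below bed level. Hinged along its lower edge, 4 mm in front of the mouth, 45 mm above the table; a spring always pushes it shut (0.045 N m shut, 0.09 N m flat). 92 mm wide, 59 mm high plus its lip; folded flat it reaches 98 mm out from the mouth
- flap_lip (a point): top of the black free-turning roller bar (18 mm in diameter, 88 mm wide) along the outer edge of the flap's flared lip: 139 mm above the table and 38 mm out from the mouth when shut; the lip slopes up and out to it from the flap's top edge (104 mm above the table). A flat part whose front end is 3 to 20 mm short of the mouth, pressed down on the bar, folds the flap out and down under itself with 2 to 8 N
- block_center (a point): centre of the plain light wood block to be loaded, 130 x 54 x 28 mm (x length, y width, z height), about 140 g, red sealed ends, either end may go in first. Lies flat, centre 14 mm above the table
- gouge: gouge with wooden handle lying on the table, 180 mm long, to be left alone; origin on the table near its middle
- carved: dark carved printing block 150 x 56 x 22 mm with a 48 mm handle tang at its +x end, to be left alone; origin under the middle of the 150 mm part
- inkjar: amber ink jar, 52 mm in diameter, 65 mm high, to be left alone; origin under its centre
There are look-alikes about, which are no part of the job. Leave any blue or purple look-alike of the part that bears block_center alone.

How it is judged:
On the way, in this order (a step that is already met when the one before it is completed fails the run):
1. the flap is held folded down while the front of the block enters the mouth over it (value of joint flap above 1.2 rad and x of block_center in the frame of machine between -0.055 and 0.04 m and z of block_center in the frame of machine below 0.085 m), for 0.1 s.
2. the block is pressed firmly (over 5 N) against the end stop (contact force between block and stop above 5 N), for 0.1 s.
At the end, for the whole second after the job is handed in: The block lies flat in the guides, within 2.5 mm of the end stop and straight to 0.05 rad, the flap is shut (within 0.06 rad), and the stop is within 1.5 mm of where it was set (value of joint flap below 0.06 rad and x of block_center in the frame of stop between -0.0675 and -0.0625 m and angle between the x axis of block_center and the x axis of machine, either way round below 0.05 rad and angle between the z axis of block_center and the z axis of machine, either way round below 0.05 rad and z of block_center in the frame of machine below 0.0665 m and distance of stop from where it was at the start of the episode below 0.0015 m); the robot touches nothing.
It fails at once if the end stop is shifted by more than 1.5 mm (distance of stop from where it was at the start of the episode above 0.0015 m).
It fails at once if the machine, with its flap, guides and stop, is forced with more than 40 N (contact force between machine and anything else above 40 N).
It fails at once if a bystander is moved by more than 15 mm (distance of any of gouge, carved, inkjar from where it was at the start of the episode above 0.015 m).
It also fails if it takes over 72 s, if anything falls off the work surface, if the arm or the gripper's body presses on something with over 40 N, if the wrist force passes 120 N, or if a joint passes its speed limit or range.

## Robot

A 7-joint arm with a two-finger parallel gripper is mounted at the origin on the work surface. World frame = base frame: x ahead of the robot, y to its left, z up, the work surface at z = 0. Lengths are in m, angles in rad, forces in N, time in s.
With the tool pointing down it reaches from about 0.375 to 0.925 m from the base axis. Payload 3.1 kg.
Tool frame: the origin (TCP) lies between the finger pads; the fingertips stand 19 mm ahead of it and the grasp point (between the pads) is the TCP; z points along the fingers, y is the direction in which the jaws open and shut (so a half turn about z gives the same grasp; the last joint's range is limited). The gripper opens to 85 mm and grips with 20 to 120 N. Pads are 22 mm wide; open, the fingers measure 114 mm over their backs; the gripper's body (76 mm by 85 mm) begins 54 mm behind the grasp point. The pads swing forward as they close: fully open they stand 13 mm farther back than shut.
Start: joints at [1.226, 0.383, 0.044, 1.598, -0.018, 1.161, -0.05], TCP at [0.159, -0.63, 0.23] pointing down, gripper open.
Joint ranges: [-2.61, 2.61], [-0.41, 2.15], [-1.48, 1.57], [0, 2.5], [-1.57, 4.71], [0.05, 1.97], [-2.85, 2.85]. Speed limits (rad/s): [2.79, 2.79, 3.14, 3.14, 3.14, 3.14, 3.14].

## Interface

Orientations are given as a unit quaternion [x, y, z, w].
In Python, from bench import move_ptp, movel, move_j, move_gripper, pause, inverse_kinematics, read_camera, camera_params, MotionError, sign_off, look_for, tip_of, read_time_s, read_qpos, read_joint_vel, read_effort, read_eef_pos, read_tcp_rot, read_ft_force, read_ft_torque, read_finger_gap gives the robot as it stands. Calls block until the motion is done:
- move_ptp(position, orientation): joint-space move of the TCP to a pose.
- movel(position, orientation=None, speed=0.15): straight line of the TCP; orientation=None keeps the orientation; speed is the mean speed in m/s.
- move_j(angles): joint-space move.
- move_gripper(opening, effort=None): finger opening in m; effort is the grip in N (None keeps the last); returns when the fingers have stopped.
- pause(seconds).
- inverse_kinematics(position, orientation): joint angles nearest the present ones, or None.
- read_camera(name): name is "scene" or "top"; returns the picture (384x512x3 uint8, red, green, blue); there is no depth.
- camera_params(name): a dict with "K" (3x3 intrinsics, pixels), "camera_from_world" (4x4, takes a point from world to camera coordinates). Camera axes: x right, y down, z forward; pixel columns grow to the right and rows downward; lengths in m; the calibration is good to about 2 mm. A picture is of the moment at which its call begins. camera_params takes no time and is no camera call.
A pose or a line that the arm cannot do raises MotionError and nothing moves.
- sign_off(): hands the job in, once; it reports no verdict.
Trained networks look in the newest picture that a camera, given by its name, has taken for a name from the list of things; names that differ only in an ending like _2 or _b are one class to them, and where a whole thing is asked for, a point or a joint stands for the part that bears it (a point fixed in the world has none). Each returns a list of dicts, best first, with "confidence" (0 to 1); they miss things now and then, are a little off and sometimes report something else, mostly with a low value. They report only what shows in the picture. A call takes as long as a camera call. They do not tell look-alikes from the thing itself.
- look_for(camera, name): "at" ([column, row] in pixels, amid what is visible of it).
- tip_of(camera, name): "at" ([column, row] in pixels: a listed point, or the origin of a listed thing).
Readings, each from a call of its own:
- read_time_s(): time.
- read_qpos(): joint angles.
- read_joint_vel(): joint speeds.
- read_effort(): joint torques, N m.
- read_eef_pos(): TCP position.
- read_tcp_rot(): TCP orientation.
- read_ft_force(): force on the tool from outside, world axes, zero at the start.
- read_ft_torque(): the same for the moment, N m.
- read_finger_gap(): finger opening in m.
Only numpy, scipy, OpenCV 4.12 (cv2) and the standard library are available. Lean on these libraries where they do the work, as an engineer would, in place of code of your own. Each camera call takes 0.05 s, during which the arm holds its last target.

## Working session

There is one attempt and no reset: what is moved stays moved. The work goes in short steps, each a Python script; the robot and the scene stay as the last script left them, time stands still between calls to the robot, and variables do not carry over. Pictures are saved under pics/ and viewed, and the job is handed in when it is done.

```bash
ls; mkdir -p pics; python3 - <<'E'
from bench import *
import cv2
for c in("scene","top"):
    im=read_camera(c); cv2.imwrite(f"pics/a_{c}.png",im[:,:,::-1])
    p=camera_params(c); print(c,p["K"],p["camera_from_world"])
    for n in("block_center","mouth","guides","flap_lip","gouge","carved","inkjar","stop_slot","machine"):
        print(n,[(d["at"],d["confidence"]) for d in tip_of(c,n)])
print(read_time_s(),read_tcp_rot(),read_ft_force())
E
```

```text
pics
scene [[463.25620362   0.         249.1101598 ]
 [  0.         463.25620362 193.14563048]
 [  0.           0.           1.        ]] [[ 0.36203758  0.93212132  0.00886726 -0.21660617]
 [ 0.55672457 -0.20858358 -0.80408373 -0.19900654]
 [-0.74765402  0.29604515 -0.59444994  1.53252617]
 [ 0.          0.          0.          1.        ]]
block_center [([221.7, 264.7], 0.96), ([212.3, 190.2], 0.77), ([152.0, 244.0], 0.55)]
mouth [([297.6, 193.2], 0.96)]
guides [([305.9, 194.2], 0.97)]
flap_lip [([284.3, 166.8], 0.57), ([310.7, 194.7], 0.26)]
gouge [([137.3, 206.1], 0.86), ([304.3, 193.4], 0.67)]
carved [([166.0, 324.9], 0.88), ([285.2, 167.1], 0.32)]
inkjar [([257.9, 317.0], 0.68)]
stop_slot []
machine [([298.7, 210.1], 0.8)]
top [[479.61520406   0.         255.67763693]
 [  0.         479.61520406 188.47315318]
 [  0.           0.           1.        ]] [[ 0.00647951 -0.99993239  0.00965612  0.01246881]
 [-0.97998181 -0.00827111 -0.19891514  0.57724983]
 [ 0.19898156 -0.00817395 -0.97996914  1.27926423]
 [ 0.          0.          0.          1.        ]]
block_center [([334.8, 220.1], 0.97), ([266.8, 272.7], 0.9), ([288.7, 175.4], 0.65)]
mouth [([203.5, 216.7], 0.72)]
guides [([191.5, 211.7], 0.62)]
flap_lip [([209.9, 212.3], 0.72)]
gouge [([336.5, 276.9], 0.71)]
carved [([343.6, 136.8], 0.68), ([200.4, 216.9], 0.27)]
inkjar [([276.4, 125.0], 0.83)]
stop_slot []
machine [([200.5, 215.9], 0.77), ([337.4, 277.1], 0.64)]
1.0 [ 9.92395662e-01  1.23088786e-01 -1.04903763e-05 -8.28202389e-06] [ 0.80631438  0.16395783 -0.37473423]
```

View pics/a_scene.png

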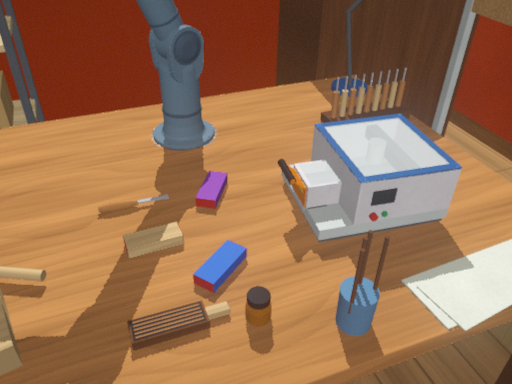

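View pics/a_top.png

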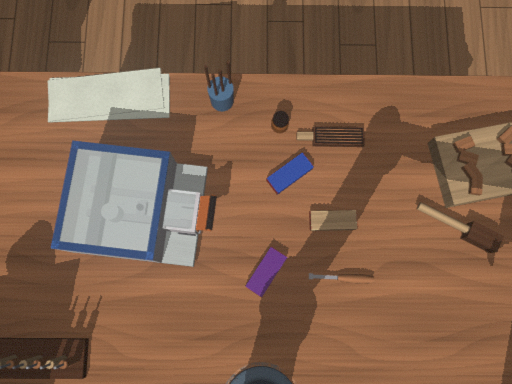

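```bash
python3 - <<'E'
import cv2
t=cv2.imread("pics/a_top.png"); s=cv2.imread("pics/a_scene.png")
a=cv2.resize(t[130:280,40:240],None,fx=4,fy=4,interpolation=cv2.INTER_CUBIC); cv2.imwrite("pics/b_mach_top.png",a)
b=cv2.resize(s[105:240,265:465],None,fx=4,fy=4,interpolation=cv2.INTER_CUBIC); cv2.imwrite("pics/b_mach_scene.png",b)
c=cv2.resize(t[195:245,295:375],None,fx=5,fy=5,interpolation=cv2.INTER_CUBIC)
d=cv2.resize(s[215:265,113:193],None,fx=5,fy=5,interpolation=cv2.INTER_CUBIC)
import numpy as np
cv2.imwrite("pics/b_block.png",np.hstack([c,d]))
E
```

```text
(no output)
```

View pics/b_mach_top.png

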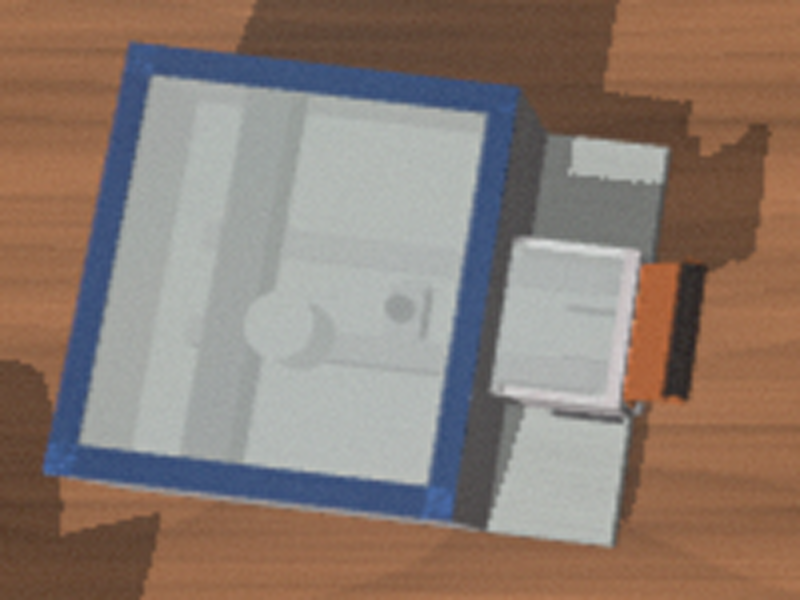

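View pics/b_mach_scene.png

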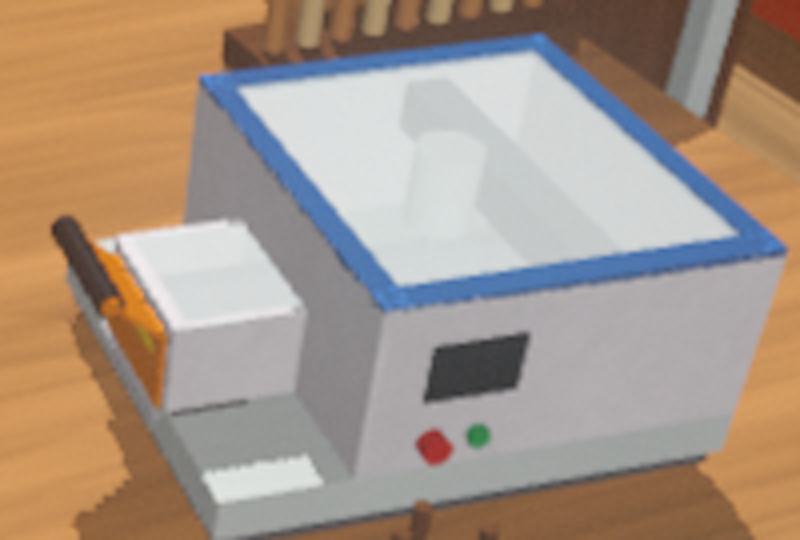

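View pics/b_block.png

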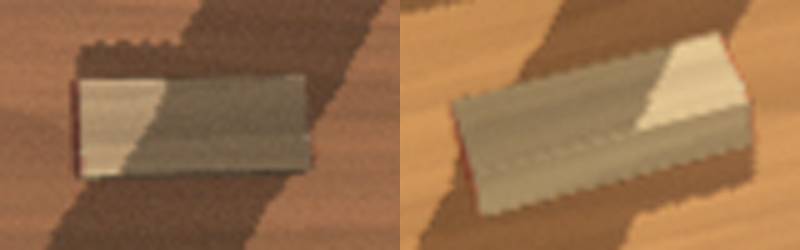

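```bash
cat > h.py <<'E'
from bench import *
import numpy as np, cv2
from scipy.optimize import least_squares
from scipy.spatial.transform import Rotation as R
P={c:camera_params(c) for c in("scene","top")}
def proj(c,p):
    p=np.atleast_2d(p);T=P[c]["camera_from_world"];q=p@T[:3,:3].T+T[:3,3];q=q@P[c]["K"].T
    return q[:,:2]/q[:,2:]
def back(c,uv,z):
    T=P[c]["camera_from_world"];r=T[:3,:3].T@np.linalg.inv(P[c]["K"])@np.array([uv[0],uv[1],1]);o=-T[:3,:3].T@T[:3,3]
    return o+r*(z-o[2])/r[2]
def m2w(m,p): # m=(x,y,yaw)
    c,s=np.cos(m[2]),np.sin(m[2]);p=np.atleast_2d(p)
    return np.c_[m[0]+c*p[:,0]-s*p[:,1],m[1]+s*p[:,0]+c*p[:,1],p[:,2]]
E
cat > fit.py <<'E'
from h import *
T=lambda u,v:((u+.5)/4-.5+40,(v+.5)/4-.5+130)
S=lambda u,v:((u+.5)/4-.5+265,(v+.5)/4-.5+105)
F=lambda D:[("top",T(519,86),(.085,-.14,.17)),("top",T(447,518),(.085,.14,.17)),("top",T(133,44),(D,-.14,.17)),("top",T(48,472),(D,.14,.17)),
("scene",S(205,78),(.085,.14,.17)),("scene",S(392,305),(.085,-.14,.17)),("scene",S(540,38),(D,.14,.17)),("scene",S(783,250),(D,-.14,.17)),
("scene",(297.6,193.2),(0,0,.05)),("top",(203.5,216.7),(0,0,.05)),("scene",(305.9,194.2),(.025,0,.05)),("top",(191.5,211.7),(.025,0,.05)),
("top",T(668,147),(0,-.14,.05)),("top",T(613,546),(0,.14,.05)),
("top",T(692,332),(-.038,0,.139)),("scene",S(88,262),(-.038,0,.139))]
W=np.array([1]*8+[.3]*4+[0]*2+[.3]*2)
def res(v,raw=False):
    f=F(v[3]);r=np.array([proj(c,m2w(v[:3],p))[0]-np.array(u) for c,u,p in f])
    return r if raw else (r*W[:,None]).ravel()
s=least_squares(res,[.5,.12,1.5,.35],loss="soft_l1")
print(s.x);print(res(s.x,True).round(1))
E
python3 fit.py
```

```text
[0.50289052 0.1740559  1.46041256 0.33497147]
[[-0.6 -0.1]
 [ 0.1  0.4]
 [ 0.4 -0.7]
 [-0.1 -0. ]
 [-0.9 -0.5]
 [-0.8  1.4]
 [-0.4 -0.8]
 [ 0.5 -0.1]
 [ 1.9  1.7]
 [-4.8 -1.9]
 [ 2.8 -0.7]
 [-1.7  2.1]
 [-1.  -0.2]
 [-1.4 -0.5]
 [-3.  -1.1]
 [ 0.7 -2.5]]
```

```bash
cat >> h.py <<'E'
M=np.array([0.50289,0.17406,1.46041])
def ori(yaw,th,flip):
    d=np.array([np.cos(yaw),np.sin(yaw),0]);z=np.sin(th)*d-np.cos(th)*np.array([0,0,1]);y=np.array([-d[1],d[0],0])*(1 if flip else -1)
    return R.from_matrix(np.c_[np.cross(y,z),y,z]).as_quat()
E
cat > blk.py <<'E'
from h import *
T=lambda u,v:((u+.5)/5-.5+295,(v+.5)/5-.5+195)
S=lambda u,v:((u-400+.5)/5-.5+113,(v+.5)/5-.5+215)
a,b=.065,.027
# corners: top: TL,TR,BR,BL ; world: image left=+y, image up=+x
O=[("top",T(79,80),(a,-b,.028)),("top",T(305,75),(-a,-b,.028)),("top",T(311,171),(-a,b,.028)),("top",T(82,177),(a,b,.028)),
("scene",S(453,103),(-a,b,.028)),("scene",S(718,33),(a,b,.028)),("scene",S(748,104),(a,-b,.028))]
def res(v,raw=False):
    r=np.array([proj(c,m2w(v,p))[0]-np.array(u) for c,u,p in O]);return r if raw else r.ravel()
s=least_squares(res,[.47,-.17,1.57],loss="soft_l1");print(s.x);print(res(s.x,True).round(1))
E
python3 blk.py
python3 - <<'E'
from h import *
# overlay machine
for c,(x0,y0,x1,y1) in {"top":(40,130,240,280),"scene":(265,105,465,240)}.items():
    im=cv2.imread(f"pics/a_{c}.png");k=4
    im=cv2.resize(im[y0:y1,x0:x1],None,fx=k,fy=k,interpolation=cv2.INTER_CUBIC)
    def L(a,b,col):
        p=(proj(c,m2w(M,[a,b]))-[x0,y0]+.5)*k
        cv2.line(im,tuple(int(v) for v in p[0]),tuple(int(v) for v in p[1]),col,1)
    def rect(x0_,x1_,w,z,col):
        q=[(x0_,-w,z),(x1_,-w,z),(x1_,w,z),(x0_,w,z)]
        for i in range(4):L(q[i],q[(i+1)%4],col)
    rect(.085,.335,.14,.17,(0,255,0));rect(0,.085,.053,.112,(0,0,255));rect(0,.085,.14,.05,(0,255,255))
    L((-.038,-.044,.13),(-.038,.044,.13),(255,0,255));L((-.004,-.046,.045),(-.004,.046,.045),(255,255,0))
    cv2.imwrite(f"pics/c_{c}.png",im)
# IK checks
q0=read_qpos()
for th in(0,15,40):
  for fl in(0,1):
    o=ori(M[2],np.radians(th),fl)
    print(th,fl,[inverse_kinematics(list(m2w(M,p)[0]),list(o)) is not None for p in((-.12,0,.2),(-.12,0,.075),(-.02,0,.072),(0,0,.076))])
E
```

```text
[ 0.49601278 -0.20339276  1.59837615]
[[-0.4 -0.2]
 [ 0.3 -0.1]
 [ 0.3 -0.3]
 [-0.1 -0.6]
 [-0.9 -0.7]
 [ 0.1 -0.2]
 [ 0.3 -0.7]]
0 0 [True, True, True, True]
0 1 [True, True, True, True]
15 0 [True, True, True, True]
15 1 [True, True, True, True]
40 0 [True, True, True, True]
40 1 [True, True, True, True]
```

View pics/c_top.png

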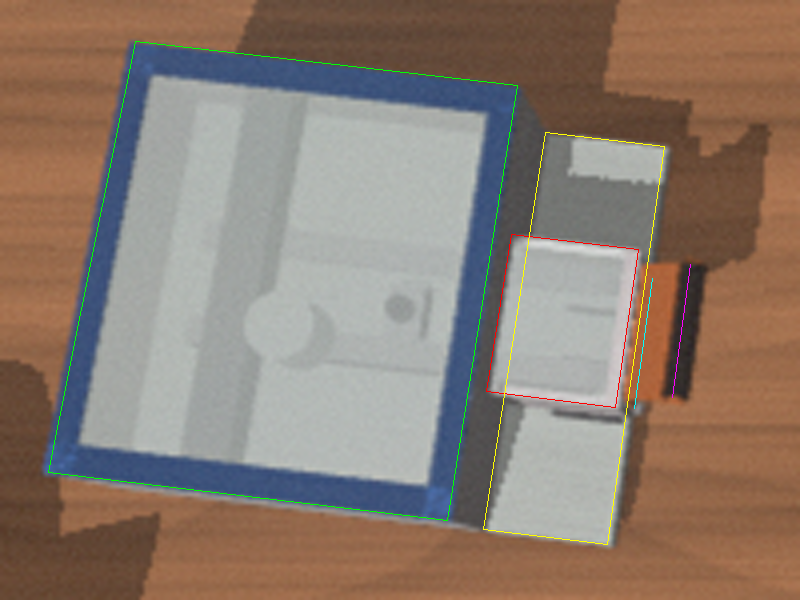

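View pics/c_scene.png

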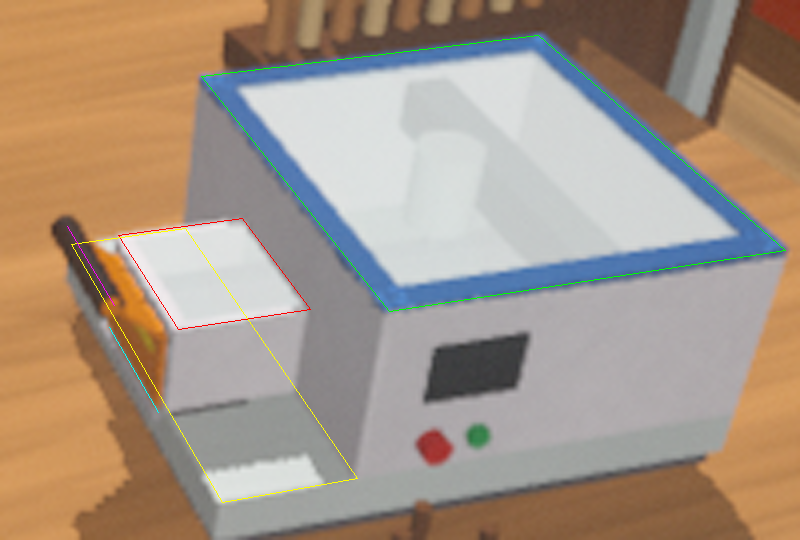

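```bash
cat >> h.py <<'E'
B=np.array([0.49601,-0.20339,1.59838]); TH=np.radians(15); GX=-.045; GZ=.0235
def hand_pose(bx,bottom,by=0,th=TH,fl=1): # block centre in machine x,y, bottom z, gripped
    return list(m2w(M,(bx+GX,by,bottom+GZ))[0]), list(ori(M[2],th,fl))
E
python3 - <<'E'
from h import *
for fl in(0,1):
    o=list(ori(B[2],TH,fl));g=m2w(B,(GX,0,GZ))[0]
    print(fl)
    L=[(list(g+[0,0,.12]),o),(list(g),o)]+[hand_pose(a,b,fl=fl) for a,b in((-.2,.16),(-.075,.16),(-.075,.0512),(.03,.0512))]+[(list(m2w(M,(x,0,z))[0]),list(ori(M[2],np.radians(40),fl))) for x,z in((-.1,.15),(-.06,.076),(0,.076))]
    for p,q in L:
        r=inverse_kinematics(p,q);print(np.round(p,3),None if r is None else np.round(r,2))
E
```

```text
0
[ 0.497 -0.248  0.144] [ 0.91  0.44 -0.48  1.78 -0.04  1.09  0.5 ]
[ 0.497 -0.248  0.024] [ 0.9   0.62 -0.47  1.83  0.05  0.88  0.48]
[ 0.476 -0.069  0.184] [ 0.74  0.19 -0.55  2.01 -0.19  1.01  0.19]
[0.49  0.055 0.184] [ 0.67  0.2  -0.75  2.02 -0.15  0.93 -0.09]
[0.49  0.055 0.075] [ 0.62  0.4  -0.72  2.09  0.    0.7  -0.17]
[0.501 0.159 0.075] [ 0.48  0.46 -0.82  2.05  0.14  0.67 -0.49]
[0.492 0.075 0.15 ] [ 0.75  0.36 -0.63  2.08 -0.64  0.91  0.48]
[0.496 0.114 0.076] [ 0.68  0.52 -0.65  2.11 -0.63  0.7   0.5 ]
[0.503 0.174 0.076] [ 0.61  0.54 -0.72  2.11 -0.64  0.61  0.41]
1
[ 0.497 -0.248  0.144] [ 0.5   0.39  0.03  1.8  -0.26  1.1  -2.45]
[ 0.497 -0.248  0.024] [ 0.49  0.56  0.03  1.85 -0.31  0.89 -2.38]
[ 0.476 -0.069  0.184] [-0.92  0.47  1.4   2.07 -0.77  1.22 -2.4 ]
[0.49  0.055 0.184] [-1.2   0.43  1.41  2.09 -0.77  1.14 -2.67]
[0.49  0.055 0.075] [-1.08  0.86  1.37  2.16 -1.22  1.25 -2.31]
[0.501 0.159 0.075] [ 0.78  0.72 -1.24  2.04  0.63  0.8   2.26]
[0.492 0.075 0.15 ] [ 0.37  0.3  -0.2   2.09 -0.8   0.98 -2.54]
[0.496 0.114 0.076] [ 0.34  0.44 -0.26  2.12 -0.88  0.81 -2.45]
[0.503 0.174 0.076] [ 0.28  0.45 -0.33  2.12 -0.91  0.72 -2.52]
```

```bash
sed -i 's/th=TH,fl=1/th=TH,fl=0/' h.py; python3 - <<'E'
from h import *
o=list(ori(B[2],TH,0));g=m2w(B,(GX,0,GZ))[0]
move_gripper(.085,60)
move_ptp(list(g+[0,0,.1]),o)
cv2.imwrite("pics/d_top.png",read_camera("top")[:,:,::-1])
movel(list(g),speed=.12)
print(read_ft_force())
move_gripper(.03,90)
print(read_finger_gap(),read_time_s(),read_ft_force(),read_eef_pos()-g)
cv2.imwrite("pics/d_scene.png",read_camera("scene")[:,:,::-1])
E
```

```text
[-0.19756039  0.0781701  -0.20965291]
0.029938712576986118 4.6917 [-2.22333579  0.26733068 16.17663663] [ 0.00318695 -0.00129789  0.00429386]
```

View pics/d_scene.png

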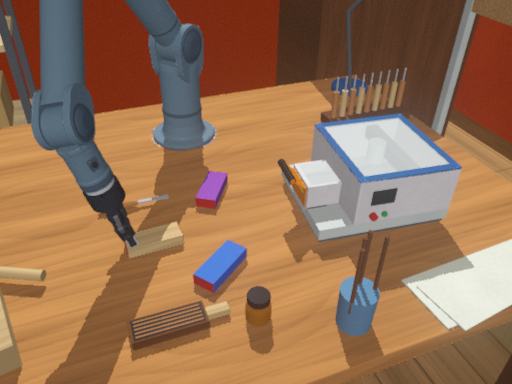

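```bash
python3 - <<'E'
from h import *
s=read_camera("scene")[:,:,::-1];t=read_camera("top")[:,:,::-1]
t0=cv2.imread("pics/d_top.png")
c=[cv2.resize(x,(400,300),interpolation=cv2.INTER_CUBIC) for x in (s[195:270,100:200],t[180:255,290:390],t0[180:255,290:390])]
cv2.imwrite("pics/e.png",np.vstack([np.hstack(c[:2]),np.hstack([c[2],c[2]*0])]))
print(read_eef_pos(),read_tcp_rot(),ori(B[2],TH,0),proj("scene",read_eef_pos()),proj("top",read_eef_pos()))
E
```

```text
[ 0.50042295 -0.24965087  0.02778909] [ 0.69139103  0.71080737  0.09193667 -0.09098886] [ 0.69132215  0.71065927  0.09101429 -0.09356007] [[132.9040631  240.56608599]] [[349.78806488 218.01637956]]
```

View pics/e.png

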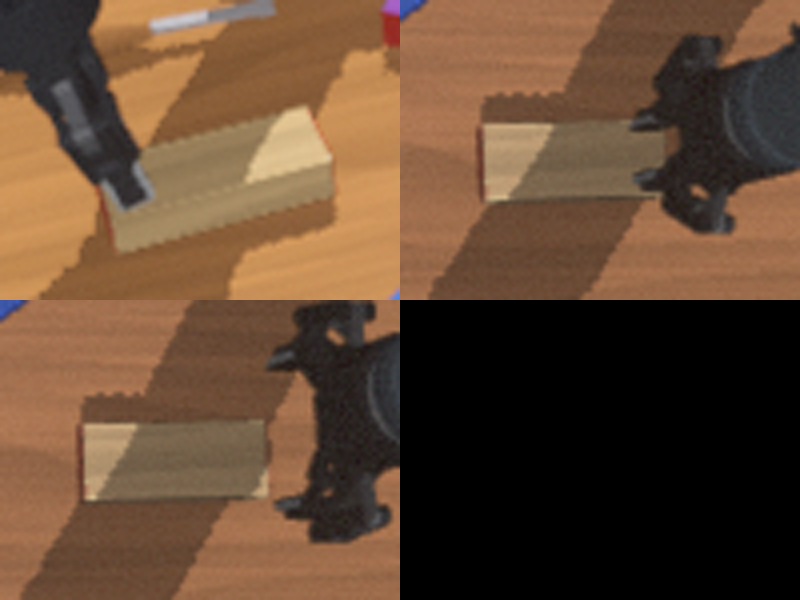

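```bash
python3 - <<'E'
from h import *
o=list(ori(B[2],TH,0));g=m2w(B,(GX,0,GZ))[0]
move_gripper(.085,60)
print(read_eef_pos()-g,read_ft_force())
a=read_camera("scene")[:,:,::-1]
movel(list(g+[0,0,.1]),speed=.2)
C=[]
for gp in(.085,.056,.03):
    move_gripper(gp)
    s=read_camera("scene")[:,:,::-1].copy();p=proj("scene",read_eef_pos())[0];print(p,read_eef_pos()-g,read_finger_gap())
    z=read_eef_pos()+19e-3*R.from_quat(read_tcp_rot()).as_matrix()[:,2]
    k=6;u=int(p[0])-30;v=int(p[1])-25;c=cv2.resize(s[v:v+50,u:u+65],None,fx=k,fy=k,interpolation=cv2.INTER_CUBIC)
    for q,col in((p,(0,255,0)),(proj("scene",z)[0],(0,0,255))):
        cv2.circle(c,(int((q[0]-u+.5)*k),int((q[1]-v+.5)*k)),4,col,-1)
    C.append(c)
u,v=100,200
C.append(cv2.resize(a[v:v+50,u:u+65],None,fx=6,fy=6,interpolation=cv2.INTER_CUBIC))
cv2.imwrite("pics/f.png",np.vstack([np.hstack(C[:2]),np.hstack(C[2:])])); print(read_time_s())
E
```

```text
[-0.000549    0.00014615 -0.00047144] [-0.61691708  0.17578098 -0.09093374]
[127.39279644 207.23507486] [-0.00103762  0.00056508  0.09843431] 0.08511090455348244
[127.08642855 207.00455709] [ 5.92231320e-05 -4.24955983e-05  1.00052891e-01] 0.056079027182349
[127.09989958 206.99717995] [-4.60193773e-06 -8.13858052e-06  1.00016916e-01] 0.030217976339365443
7.25
```

View pics/f.png

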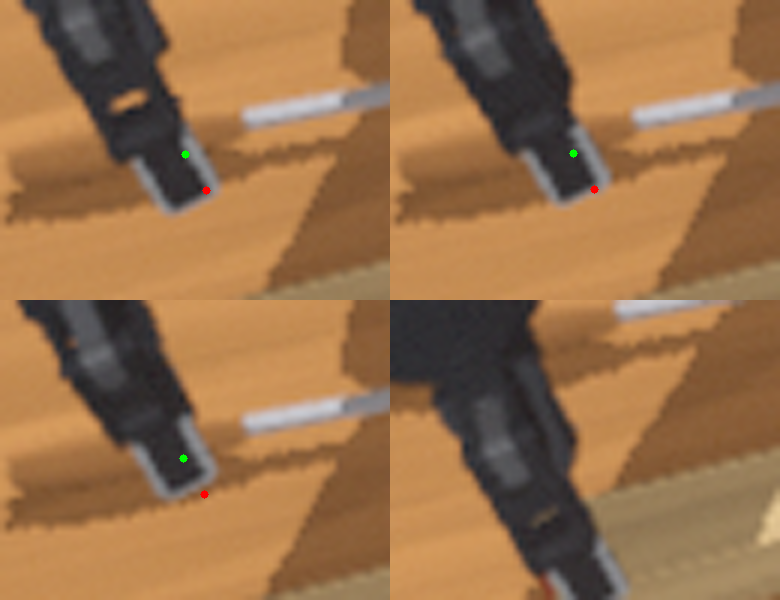

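```bash
cat >> h.py <<'E'
def touch(axis,sgn,d,maxd,step=.002,thr=3,speed=.04):
    """step along world vector d until force change along axis vec exceeds thr"""
    f0=read_ft_force();p0=np.array(read_eef_pos());d=np.array(d,float)
    n=0
    while n*step<maxd:
        n+=1;movel(list(p0+d*step*n),speed=speed)
        if np.linalg.norm(read_ft_force()-f0)>thr:break
    return np.array(read_eef_pos()),read_ft_force()-f0
E
python3 - <<'E'
from h import *
o=list(ori(B[2],0,0))
move_ptp([.5,-.33,.05],o)
for gp in(.056,0.0):
    move_gripper(gp)
    print(gp,read_finger_gap(),touch(0,0,[0,0,-1],.045,step=.0025,speed=.05))
    movel([.5,-.33,.05],speed=.15)
print(read_time_s())
E
```

```text
0.056 0.05608823999578143 (array([ 0.50038065, -0.33006217,  0.00567431]), array([-1.19333869,  0.60320629,  1.32240503]))
0.0 5.784907859128853e-05 (array([ 0.49973922, -0.32980494,  0.00454422]), array([ 1.33190479,  0.57349087, -0.69132735]))
18.575
```

```bash
python3 - <<'E'
from h import *
move_gripper(.056)
f0=read_ft_force();print(f0,read_eef_pos())
movel([.5,-.33,.002],speed=.2)
for z in(.002,-.002,-.006,-.010,-.014):
    movel([.5,-.33,z],speed=.1);f=read_ft_force()-f0;print(z,read_eef_pos()[2],f,read_time_s())
    if abs(f[2])>5:break
s=read_camera("scene")[:,:,::-1].copy();p=proj("scene",read_eef_pos())[0];print(p)
u,v=int(p[0])-50,int(p[1])-50
c=cv2.resize(s[v:v+75,u:u+100],None,fx=6,fy=6,interpolation=cv2.INTER_CUBIC)
cv2.circle(c,(int((p[0]-u+.5)*6),int((p[1]-v+.5)*6)),4,(0,255,0),-1);cv2.imwrite("pics/g.png",c)
movel([.5,-.33,.05],speed=.25)
E
```

```text
[-0.60158486  0.53957129 -0.11863716] [ 0.49994399 -0.32990888  0.04979562]
0.002 0.003496655521524724 [ 0.9350791  -0.88538691  0.3216463 ] 19.7833
-0.002 -0.002000003138083385 [ 1.50126255  0.87574443 -0.10271289] 20.0333
-0.006 -0.005494816932595653 [ 1.63806631 -1.23306892  3.11444402] 20.2833
-0.01 -0.005672787635251385 [-6.74650013  3.46608666 25.00418602] 20.5333
[ 99.53687582 259.95765524]
```

View pics/g.png

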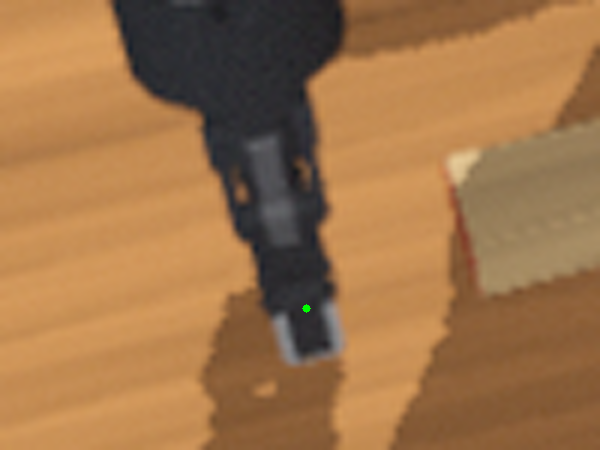

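```bash
sed -i 's/GX=-.045; GZ=.0235/GX=-.047; GZ=.0005/' h.py; python3 - <<'E'
from h import *
t=read_camera("top")[:,:,::-1];t0=cv2.imread("pics/a_top.png")
c=[cv2.resize(x[200:240,295:365],None,fx=5,fy=5,interpolation=cv2.INTER_CUBIC) for x in(t,t0)]
cv2.imwrite("pics/i.png",np.hstack(c))
fs=[read_ft_force() for _ in range(4)];print(np.round(fs,2),read_time_s())
E
```

```text
[[-0.76  0.74 -0.55]
 [-0.76  0.74 -0.55]
 [-0.76  0.74 -0.55]
 [-0.76  0.74 -0.55]] 21.025
```

View pics/i.png

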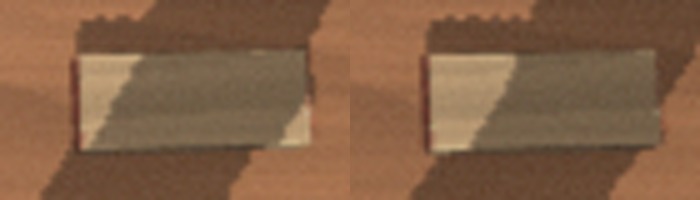

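```bash
python3 - <<'E'
from h import *
o=list(ori(B[2],TH,0));g=m2w(B,(GX,0,GZ))[0]
move_gripper(.085,90)
move_ptp(list(g+[0,0,.06]),o)
movel(list(g),speed=.2)
print(read_ft_force(),read_eef_pos()-g)
move_gripper(.04,100)
print(read_finger_gap(),read_ft_force(),read_eef_pos()-g)
movel(list(g+[0,0,.15]),speed=.25)
print(read_finger_gap(),read_ft_force(),read_time_s())
move_ptp(*hand_pose(-.2,.16))
print(read_time_s(),read_ft_force())
for c in("top","scene"):cv2.imwrite(f"pics/j_{c}.png",read_camera(c)[:,:,::-1])
E
```

```text
[-0.72064692 -0.44661445  0.1264342 ] [-3.88606250e-04 -8.80032479e-05 -4.01910495e-04]
0.052332824010217494 [ 0.92868376 -1.50841411  6.60636718] [ 0.00198971 -0.00143718  0.00209419]
0.05244200821669055 [-0.07647417 -0.11154299 -2.25771351] 23.425
24.175 [ 0.49140155 -0.46189744 -1.506388  ]
```

View pics/j_scene.png

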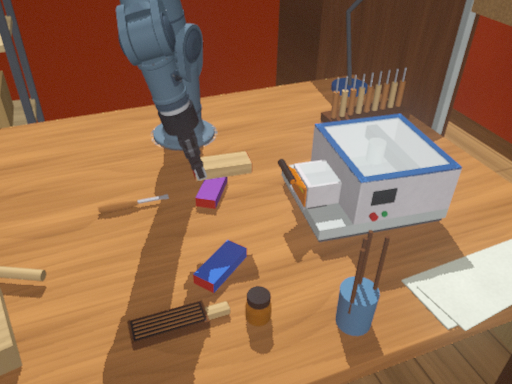

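View pics/j_top.png

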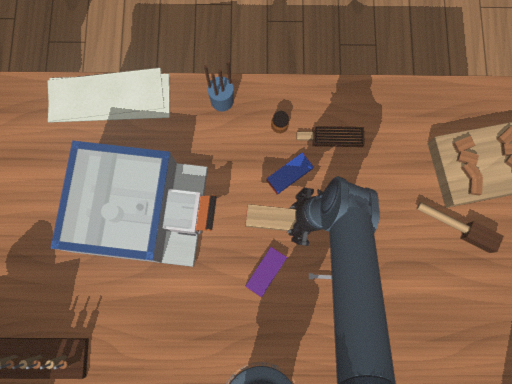

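```bash
python3 - <<'E'
from h import *
t=cv2.imread("pics/j_top.png");s=cv2.imread("pics/j_scene.png")
c=[t[195:240,240:310],s[140:185,190:260]]
C=[]
pb=hand_pose(-.2,.16)
GZ2=.0026;
for c_,im,(u,v) in(("top",t,(240,195)),("scene",s,(190,140))):
    k=8;c=cv2.resize(im[v:v+45,u:u+50+20],None,fx=k,fy=k,interpolation=cv2.INTER_CUBIC)
    for z in(.158,.186):
        q=[(-.2+.0015+sx*.065,sy*.027,z) for sx,sy in((-1,-1),(1,-1),(1,1),(-1,1))]
        p=(proj(c_,m2w(M,q))-[u,v]+.5)*k
        cv2.polylines(c,[p.astype(int)],True,(0,255,0) if z>.17 else (0,0,255),1)
    C.append(c)
cv2.imwrite("pics/k.png",np.vstack(C))
E
```

```text
(no output)
```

View pics/k.png

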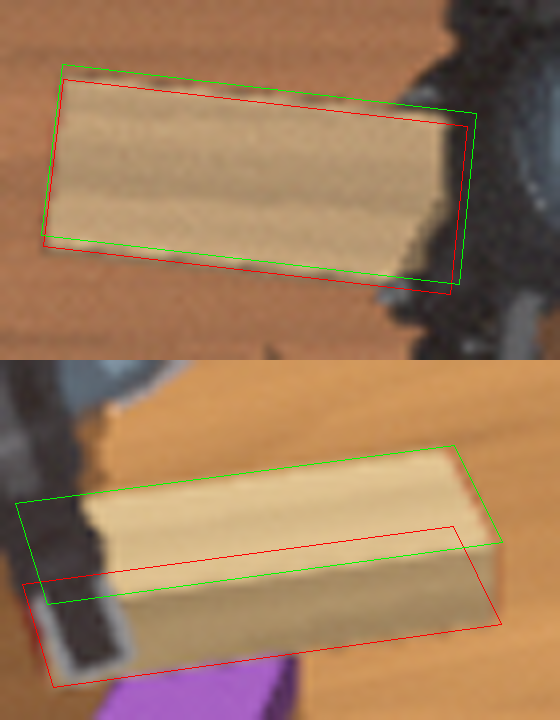

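```bash
sed -i 's/GZ=.0005/GZ=.002/' h.py; python3 - <<'E'
from h import *
def go(bx,bot,by=-.0035,sp=.15):
    p,o=hand_pose(bx,bot,by);movel(p,o,speed=sp)
    d=np.array([np.cos(M[2]),np.sin(M[2])]);f=read_ft_force()
    print(bx,bot,"feed %.1f lat %.1f z %.1f"%(f[:2]@d,f[:2]@[-d[1],d[0]],f[2]),np.round((read_eef_pos()-p)*1e3,1),"t",read_time_s())
move_gripper(.04,120)
go(-.2,.16,sp=.15)
go(-.075,.16,sp=.2)
go(-.075,.115,sp=.12)
go(-.075,.075,sp=.12)
go(-.075,.0515,sp=.08)
for c in("top","scene"):cv2.imwrite(f"pics/l_{c}.png",read_camera(c)[:,:,::-1])
E
python3 - <<'E'
import cv2,numpy as np
t=cv2.imread("pics/l_top.png");s=cv2.imread("pics/l_scene.png")
cv2.imwrite("pics/l.png",np.vstack([cv2.resize(t[175:250,150:290],None,fx=4,fy=4,interpolation=2),cv2.resize(s[140:215,220:360],None,fx=4,fy=4,interpolation=2)]))
E
```

```text
-0.2 0.16 feed -0.2 lat -0.3 z -1.2 [ 0.6 -0.3  0.3] t 24.7417
-0.075 0.16 feed -1.1 lat 0.8 z -1.8 [-0.1 -1.1 -0.2] t 25.5167
-0.075 0.115 feed 0.2 lat 0.4 z -0.7 [-0.2 -0.8 -0.2] t 26.0417
-0.075 0.075 feed -0.4 lat 0.9 z -0.4 [0.  0.3 0.3] t 26.525
-0.075 0.0515 feed -0.2 lat 0.3 z -0.1 [-0.5  0.2 -0.3] t 26.9667
```

View pics/l.png

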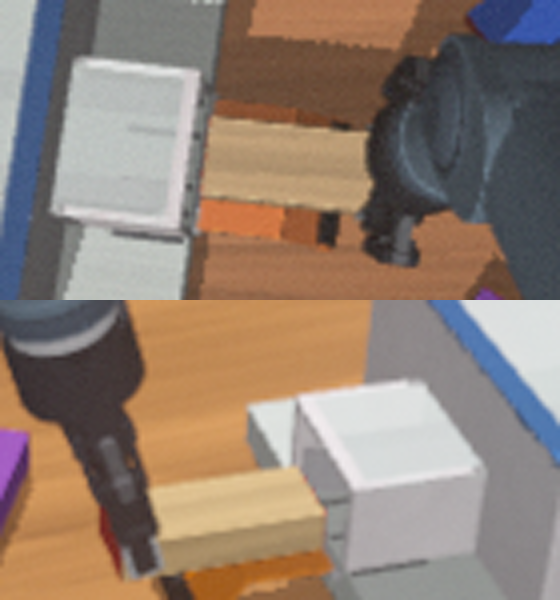

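```bash
cat > ov.py <<'E'
from h import *
import sys
def overlay(name,out,bx,bot,by):
    C=[]
    for c_,(u,v,w,h) in(("top",(160,180,100,65)),("scene",(235,150,100,65))):
        im=cv2.imread(f"pics/{name}_{c_}.png");k=6;c=cv2.resize(im[v:v+h,u:u+w],None,fx=k,fy=k,interpolation=cv2.INTER_CUBIC)
        def poly(q,col):
            p=(proj(c_,m2w(M,q))-[u,v]+.5)*k;cv2.polylines(c,[p.astype(int)],True,col,1)
        r=lambda x0,x1,y0,y1,z:[(x0,y0,z),(x1,y0,z),(x1,y1,z),(x0,y1,z)]
        poly(r(bx-.065,bx+.065,by-.027,by+.027,bot+.028),(0,255,0))
        poly(r(-.063,-.004,-.046,.046,.049),(255,0,0));poly(r(0,.085,-.053,.053,.112),(0,0,255))
        C.append(c)
    cv2.imwrite(out,np.vstack(C)[:780] if 0 else np.hstack(C) if 0 else cv2.resize(np.vstack(C),(461,600)))
if __name__=="__main__":overlay(sys.argv[1],sys.argv[2],*map(float,sys.argv[3:]))
E
python3 ov.py l pics/m.png -.075 .0515 -.002
```

```text
(no output)
```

View pics/m.png

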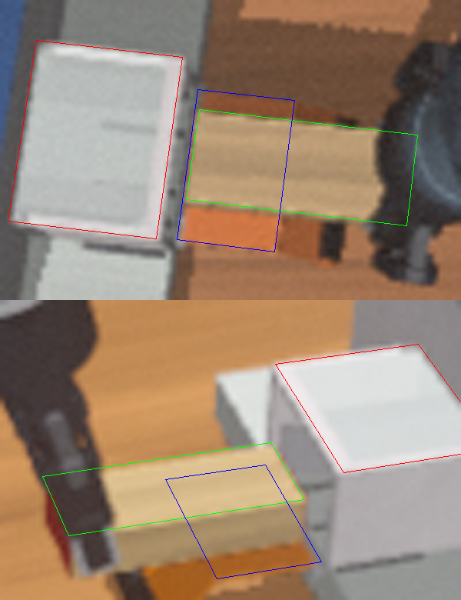

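```bash
cat >> h.py <<'E'
DV=np.array([np.cos(M[2]),np.sin(M[2])])
def go(bx,bot,by=-.0035,sp=.15):
    p,o=hand_pose(bx,bot,by);movel(p,o,speed=sp)
    f=read_ft_force()
    print(bx,bot,"feed %.1f lat %.1f z %.1f"%(f[:2]@DV,f[:2]@[-DV[1],DV[0]],f[2]),np.round((read_eef_pos()-p)*1e3,1),"t",read_time_s())
    return f[:2]@DV
E
python3 - <<'E'
from h import *
for x in(-.055,-.04,-.025,-.010,.010,.030):
    if go(x,.0512,sp=.06)<-7: print("STOP");break
for c in("top","scene"):cv2.imwrite(f"pics/n_{c}.png",read_camera(c)[:,:,::-1])
E
python3 ov.py n pics/n.png .03 .0512 -.002
```

```text
-0.055 0.0512 feed 0.0 lat -0.3 z -0.3 [0.  1.1 0.2] t 27.55
-0.04 0.0512 feed 0.6 lat 0.2 z -0.5 [-0.1  0.9  0.1] t 27.95
-0.025 0.0512 feed -0.5 lat -0.1 z -1.7 [-0.1  1.   0.1] t 28.35
-0.01 0.0512 feed 1.0 lat 0.9 z -0.4 [-0.2  1.   0.1] t 28.75
0.01 0.0512 feed 1.0 lat -0.4 z -0.1 [-0.2  1.1  0.1] t 29.2333
0.03 0.0512 feed -4.6 lat 1.9 z 1.6 [-0.6 -1.3 -0.4] t 29.7167
```

View pics/n.png

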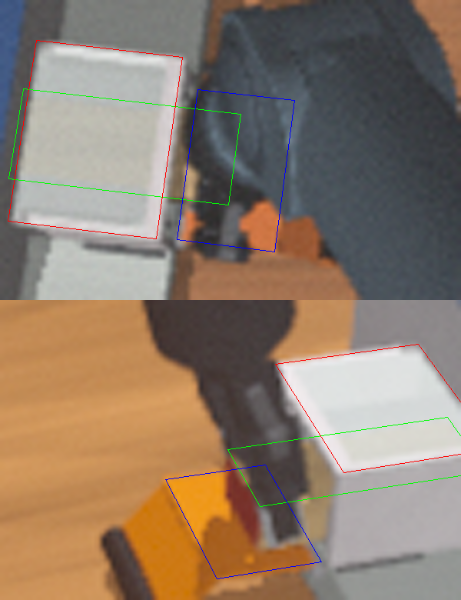

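```bash
cat >> h.py <<'E'
T2=np.radians(40)
def push(x,z=.063,y=-.001,sp=.08):  # x = contact corner in machine x
    p=list(m2w(M,(x-.0084,y,z))[0]);movel(p,list(ori(M[2],T2,0)),speed=sp)
    f=read_ft_force();e=np.array(read_eef_pos());ex=(e[:2]-M[:2])@DV+.0084
    print("push %.4f at %.4f feed %.1f lat %.1f z %.1f"%(x,ex,f[:2]@DV,f[:2]@[-DV[1],DV[0]],f[2]),"t",read_time_s())
    return f[:2]@DV
E
python3 - <<'E'
from h import *
move_gripper(.068,60)
p,o=hand_pose(.03,.0512,-.0035)
print(read_ft_force(),read_eef_pos()-p)
dz=R.from_quat(o).as_matrix()[:,2]
movel(list(np.array(p)-.05*dz),o,speed=.15)
movel(list(m2w(M,(-.11,0,.13))[0]),list(ori(M[2],T2,0)),speed=.2)
move_gripper(0.0,60)
print(read_time_s(),read_ft_force())
for c in("top","scene"):cv2.imwrite(f"pics/o_{c}.png",read_camera(c)[:,:,::-1])
E
python3 ov.py o pics/o.png .03 .0512 -.002
```

```text
[ 0.6583755  -0.58172923  0.28173149] [0.00025661 0.00116782 0.0002978 ]
32.075 [-0.19011883  0.15451106 -0.13541912]
```

View pics/o.png

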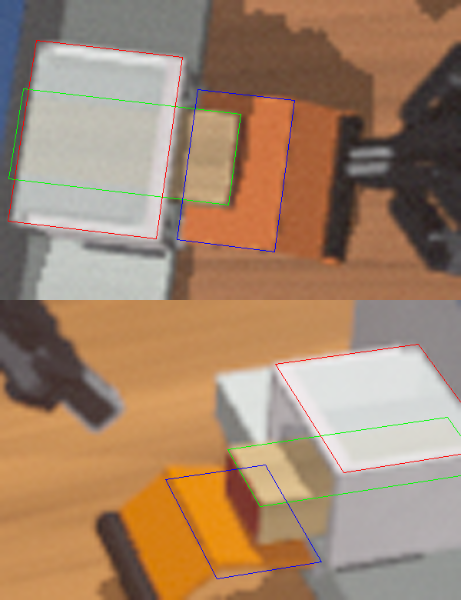

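```bash
python3 - <<'E'
from h import *
push(-.06,sp=.2)
push(-.045,sp=.1)
for x in(-.035,-.025,-.015,-.006,.000,.002):
    if push(x,sp=.06)<-11: print("STOP");break
for c in("top","scene"):cv2.imwrite(f"pics/p_{c}.png",read_camera(c)[:,:,::-1])
E
python3 ov.py p pics/p.png .03 .0512 -.002
```

```text
push -0.0600 at -0.0599 feed -1.5 lat -1.4 z 0.9 t 32.7167
push -0.0450 at -0.0445 feed -0.1 lat 1.1 z 0.6 t 33.0167
push -0.0350 at -0.0345 feed 0.6 lat -0.2 z 0.8 t 33.3333
push -0.0250 at -0.0255 feed -1.5 lat -0.4 z -0.7 t 33.65
push -0.0150 at -0.0154 feed -2.7 lat -1.7 z -1.9 t 33.9667
push -0.0060 at -0.0058 feed -3.0 lat -0.4 z -1.9 t 34.2667
push 0.0000 at 0.0006 feed -0.7 lat -0.9 z -2.3 t 34.5167
push 0.0020 at 0.0022 feed -2.4 lat -0.5 z -0.6 t 34.7667
```

View pics/p.png

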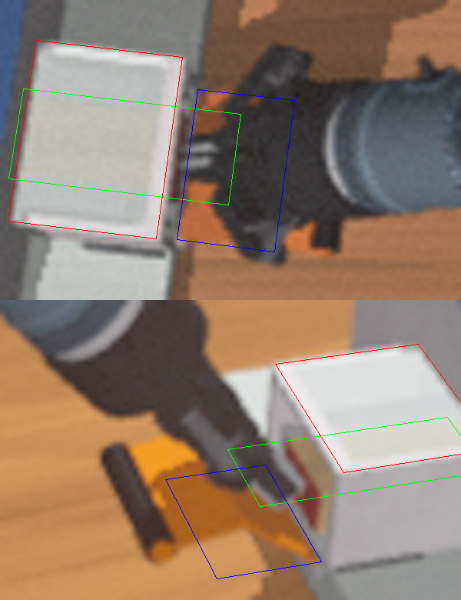

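```bash
cat >> h.py <<'E'
def avgf(n=3):
    fs=[]
    for i in range(n):
        pause(.03);fs.append(read_ft_force()[:2]@DV)
    return np.mean(fs)
E
python3 - <<'E'
from h import *
x=.002
while x<.026:
    x+=.0012
    f=push(x,sp=.03)
    if f<-4.5:
        a=avgf();print("avg",a)
        if a<-7:break
E
```

```text
push 0.0032 at 0.0032 feed -4.5 lat 0.2 z 0.3 t 35.1167
push 0.0044 at 0.0045 feed -4.2 lat 0.7 z 0.9 t 35.3667
push 0.0056 at 0.0056 feed -4.3 lat 0.4 z -1.4 t 35.6167
push 0.0068 at 0.0068 feed -3.5 lat 1.1 z -1.3 t 35.8667
push 0.0080 at 0.0081 feed -3.3 lat 1.9 z -2.4 t 36.1167
push 0.0092 at 0.0092 feed -4.1 lat 0.1 z -1.8 t 36.3667
push 0.0104 at 0.0104 feed -3.2 lat 0.5 z -2.4 t 36.6167
push 0.0116 at 0.0116 feed -5.2 lat 0.9 z -2.7 t 36.8667
avg -4.399322862661271
push 0.0128 at 0.0128 feed -3.3 lat 0.5 z -3.0 t 37.2167
push 0.0140 at 0.0140 feed -4.4 lat 0.8 z -3.8 t 37.4667
push 0.0152 at 0.0152 feed -3.3 lat 1.0 z -3.1 t 37.7167
push 0.0164 at 0.0164 feed -4.8 lat 0.5 z -3.1 t 37.9667
avg -3.931911137482279
push 0.0176 at 0.0169 feed -6.2 lat 1.3 z -0.7 t 38.3167
avg -6.965136636197047
push 0.0188 at 0.0169 feed -9.3 lat 2.4 z -0.0 t 38.6667
avg -9.913484368858837
```

```bash
python3 - <<'E'
from h import *
push(.0198,sp=.03);print(avgf(8))
print(read_ft_force(),read_time_s())
for c in("top","scene"):cv2.imwrite(f"pics/q_{c}.png",read_camera(c)[:,:,::-1])
E
python3 ov.py q pics/q.png .082 .05 0
```

```text
push 0.0198 at 0.0170 feed -11.4 lat 2.7 z 0.4 t 39.0167
-11.160739812758731
[ -3.50504227 -10.08418836   0.31370765] 39.2833
```

View pics/q.png

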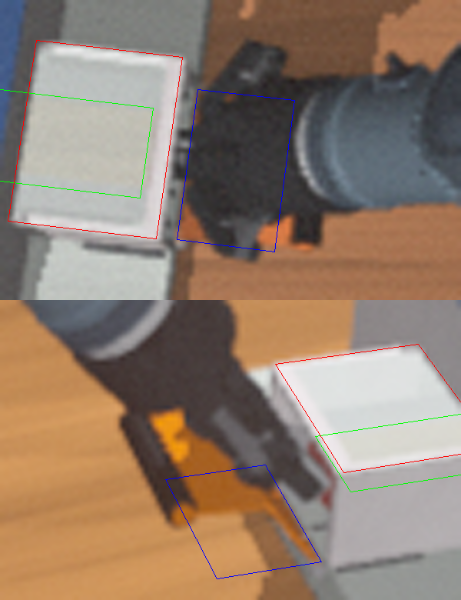

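```bash
python3 - <<'E'
from h import *
push(.0203,sp=.03);print(avgf(6))
push(.010,sp=.06)
p=m2w(M,(.010-.0084,-.001,.063))[0];o=ori(M[2],T2,0);dz=R.from_quat(o).as_matrix()[:,2]
for s in(.03,.06,.10,.15):
    movel(list(p-s*dz),list(o),speed=.12);print(s,read_ft_force())
movel(list(m2w(M,(-.25,-.0,.20))[0]),list(o),speed=.25)
print(read_time_s(),read_ft_force())
for c in("top","scene"):cv2.imwrite(f"pics/r_{c}.png",read_camera(c)[:,:,::-1])
t=cv2.imread("pics/r_top.png");s=cv2.imread("pics/r_scene.png")
cv2.imwrite("pics/r2.png",np.vstack([cv2.resize(t[165:240,130:230],None,fx=6,fy=4,interpolation=2),cv2.resize(s[140:215,260:360],None,fx=6,fy=4,interpolation=2)]))
E
python3 ov.py r pics/r.png .082 .05 0
```

```text
push 0.0203 at 0.0170 feed -12.7 lat 3.9 z 0.3 t 39.6333
-12.681110866085675
push 0.0100 at 0.0116 feed 0.2 lat -0.5 z 1.2 t 40.1583
0.03 [ 0.17411883 -1.30389525  0.61413002]
0.06 [-0.02163388 -0.17730052  0.7966356 ]
0.1 [ 0.71285904 -0.66481556 -0.297052  ]
0.15 [-0.53684504  0.44961901 -0.32871732]
42.7833 [ 0.42992857  0.94006604 -0.0187017 ]
```

View pics/r.png

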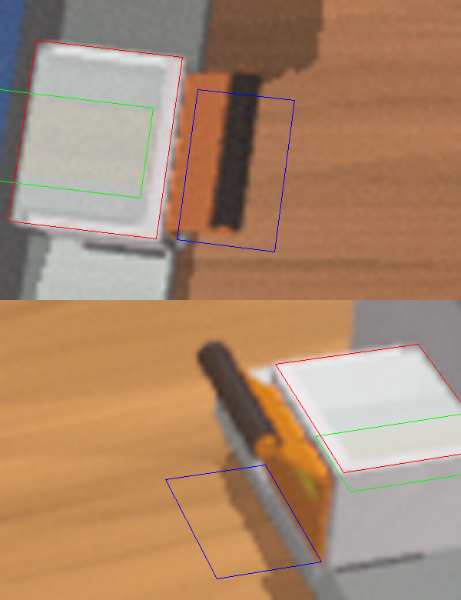

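View pics/r_top.png

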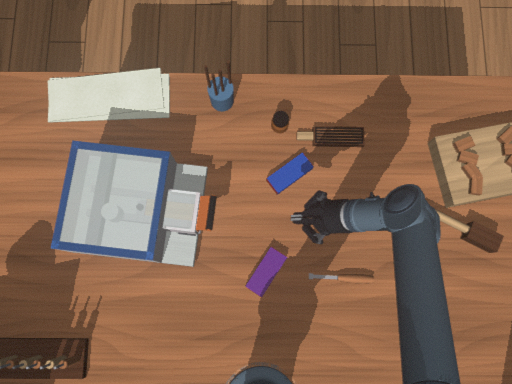

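```bash
python3 - <<'E'
import cv2,numpy as np
a=cv2.imread("pics/a_top.png");b=cv2.imread("pics/r_top.png");c=cv2.imread("pics/a_scene.png");d=cv2.imread("pics/r_scene.png")
f=lambda x:cv2.resize(x,(400,300),interpolation=2)
cv2.imwrite("pics/s.png",np.vstack([np.hstack([f(a[170:245,125:225]),f(b[170:245,125:225])]),np.hstack([f(c[130:220,270:390]),f(d[130:220,270:390])])]))
E
```

```text
(no output)
```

View pics/s.png

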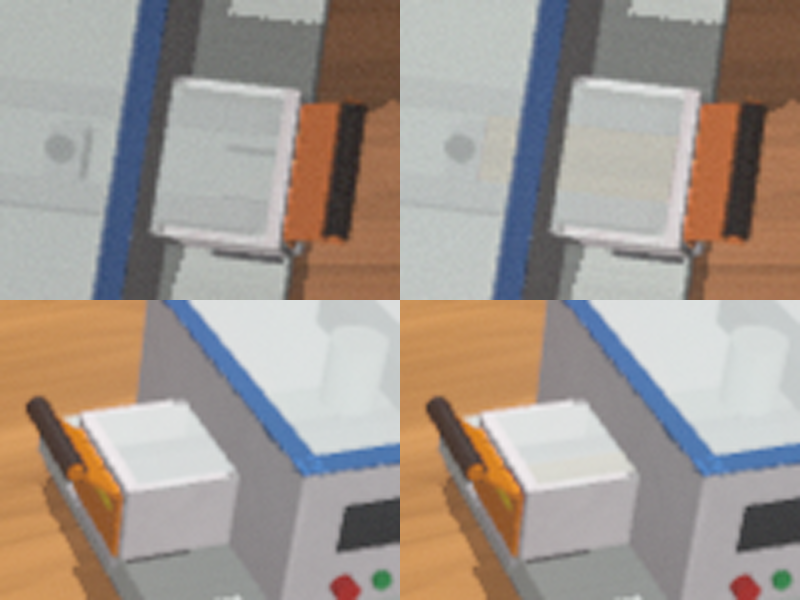

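```bash
python3 -c "
from bench import *
print(sign_off(),read_time_s())"
```

```text
the job is handed in; nothing more can be done
the job is handed in; nothing more can be done
```

The block is loaded against the end stop and the flap is shut behind it. I handed the job in at about 43 s of the 72 s; the sign-off gives no verdict, so success is not confirmed.

**What I did:** I gripped the plain block near its rear end and pressed the flap down under it. I fed the block into the guides over the folded flap, then released it and pushed from behind with leaning, shut fingertips.

**Stop contact:** The stop came up with the block's rear end about 17 mm inside the mouth. Drag before contact was about 4 N. The final push held about 12.7 N in all, so about 8 to 9 N on the stop, and the fingers did not advance any further.

**Last checks:** In the final pictures the flap looks the same as in the starting shut view. The block lies straight in the channel with its front at the stop, and the knob beside the stop has not moved. The bystanders look unmoved in the top view, apart from part of the gouge that the arm had hidden in earlier shots.

**What disagreed or failed:**
- **First grasp:** it failed because the fingers closed on top of the block. The block itself did not move.
- **Fingertip position:** a touch on the table with the gripper 56 mm open found the fingertips about 6 mm behind the reported TCP. From the stated 19 mm lead I expected them about 14 mm ahead of it. I replanned the grasp and the push with that offset.
- **Gap reading:** it showed 52 mm on the 54 mm block.

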